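Bolt the test kiln's lid past its spring catch

TASK

Lock the lid of the small test kiln so that it can be fired: with one fingertip press the long spring catch plate on the lid fully down, and keep it fully down while the other fingertip pushes the bolt by its upright tab all the way home through the keeper; do not force the bolt. Then take the hand away, so that the catch springs back up and locks the bolt there. Only touch and push, grasp nothing, and leave the things standing on the lid and around the kiln where they are.

Things in the scene. Friction and masses are not known exactly. Their poses are not given: they have to be found in the camera images.
- kiln: Low grey metal test kiln, fixed: 260 deep x 300 wide, lid top 186 mm above its origin (centre of underside); x to its rear, y to its left. On the lid a flat bolt bar 34 mm wide lies along y and slides to -y into a slotted keeper on that side; the catch plate runs parallel to it, centre lines 52 mm apart, nearer the front (-x).
- bolt_tab (a point): Top centre of the bolt's upright tab: block 10 mm thick along kiln y, 26 wide along x, top 58 mm and foot (top of the bar) 26 mm above the lid. Pushed towards kiln -y, on its face that looks to kiln +y. Behind that face only the bar for 50 mm, then a bridge over the bar, 30 mm above the lid. Nothing stands between tab and plate.
- catch_pad (a point): Top centre of the spring catch plate: ribbed flat plate 100 mm long (kiln y), 26 wide (kiln x). Its top is 41 mm above the lid when up, 32 when fully down (then 6 mm above the bolt's bar). A fingertip may slide along it. The point goes down with the plate. With the bolt drawn the tab stands beside the plate's middle.
- bolt_slide (a joint): Bolt travel, m: 0 drawn, 0.044 fully home; grows to kiln -y; friction about 2.5 N. Starts at 0 to 0.008. With the catch up its tooth, in a window of the bar, stops the bolt at 0.0105. Past 0.039 the catch can rise into the second window and lock it.
- catch_press (a joint): Depth of the catch plate, m: 0 up, 0.009 fully down at its stop. Spring force 2.5 N when up, 6.5 N when fully down. The tooth clears the bar from 0.005 on; let go part-way along, the catch rises to 0.005 and rubs under the bar.
- tile_on_lid: bystander: glazed test tile, 60 x 44 x 12 mm, lying on the left rear of the lid; origin at the centre of its underside
- stick_on_lid: bystander: wooden modelling stick, 13 x 170 x 8 mm, lying on the lid's left part; origin at the centre of its underside
- pot_a: bystander: small round jar of glaze, 58 mm wide, 72 mm high, on the bench to the right of the kiln; origin at the centre of its underside
- pot_b: bystander: small round jar of glaze, 53 mm wide, 61 mm high, on the bench to the right of the kiln; origin at the centre of its underside
- tile_a: bystander: glazed test tile, 62 x 40 x 12 mm, on the bench in front; origin at the centre of its underside
- bowl: bystander: small bowl, 96 mm wide, 46 mm high, on the bench to the right; origin at the centre of its underside
- cup: bystander: pale tapered cup, 66 mm wide, 66 mm high, on the bench to the right; origin at the centre of its underside

How it is judged:
On the way, in this order (a step that is already met when the one before it is completed fails the run):
1. a fingertip holds the catch down while the bolt is still drawn (value of joint catch_press above 0.006 m and value of joint bolt_slide below 0.013 m and contact force between the fingers and catch above 0.5 N), for 0.1 s.
2. the fingers push the bolt across with the catch held down (value of joint catch_press above 0.006 m and value of joint bolt_slide between 0.017 and 0.036 m and contact force between the fingers and catch above 0.5 N and contact force between the fingers and bolt above 0.3 N), for 0.02 s.
3. the bolt is home with the catch still held down (value of joint catch_press above 0.006 m and value of joint bolt_slide above 0.039 m and contact force between the fingers and catch above 0.5 N), for 0.02 s.
At the end, for the whole second after the job is handed in: The bolt is home (its joint past 38.5 of 44 mm) and at rest, the catch has sprung up into the bolt (less than 1.5 mm down), and the things on the lid and around the kiln lie within 15 mm of where they were (value of joint bolt_slide above 0.0385 m and value of joint catch_press below 0.0015 m and velocity of joint each of bolt_slide, catch_press below 0.005 m/s and distance of each of tile_on_lid, stick_on_lid, pot_a, pot_b, tile_a, bowl, cup from where it was at the start of the episode below 0.015 m); the robot touches nothing.
It fails at once if the catch is let up (less than 5.5 of 9 mm down) while the bolt is between its two ends (value of joint bolt_slide between 0.017 and 0.036 m and value of joint catch_press below 0.0055 m).
It fails at once if the bolt is forced: more than 40 N on it (contact force between the fingers and bolt above 40 N).
It fails at once if a bystander is lifted, carried or knocked away (distance of any of tile_on_lid, stick_on_lid, pot_a, pot_b, tile_a, bowl, cup from where it was at the start of the episode above 0.03 m).
It also fails if it takes over 38 s, if anything falls off the work surface, if the arm or the gripper's body presses on something with over 40 N, if the wrist force passes 120 N, or if a joint passes its speed limit or range.

ROBOT

A 7-joint arm with a two-finger parallel gripper is mounted at the origin on the work surface; the furniture and walls round the work are solid. World frame = base frame: x ahead of the robot, y to its left, z up, the work surface at z = 0. Lengths are in m, angles in rad, forces in N, time in s.
With the tool pointing down it reaches from about 0.4 to 0.875 m from the base axis. Payload 19.3 kg.
Tool frame: the origin (TCP) lies at the very end of the fingers, on their centre line; the grasp point (between the pads) lies bot.pinch_z behind it (bot.pinch_z is the distance from the TCP to the grasp point, in m); z points along the fingers, y is the line along which they close (so a half turn about z gives the same grasp; the last joint's range is limited). The gripper opens to 85 mm and grips with 20 to 120 N. Pads are 22 mm wide; open, the fingers measure 114 mm over their backs; the gripper's body (76 mm by 85 mm) begins 54 mm behind the grasp point. The pads swing forward as they close: fully open they stand 13 mm farther back than shut.
Start: joints at [1.115, 0.521, -0.036, 1.599, 0.021, 1.021, -0.113], TCP at [0.235, -0.579, 0.231] pointing down, gripper open.
Joint ranges: [-2.91, 2.91], [-0.3, 2.13], [-1.5, 1.42], [0.17, 2.43], [-1.26, 4.41], [0.16, 1.93], [-2.52, 2.52]. Speed limits (rad/s): [1.89, 1.89, 2.39, 2.39, 3.01, 3.01, 3.01].

INTERFACE

Orientations are given as [roll, pitch, yaw] about the fixed x, y, z axes, in that order (R = Rz(yaw) Ry(pitch) Rx(roll)).
In Python, from workcell import bot, grab_frame, ticket gives the robot as it stands.
- The arm moves only by the tool arm_command, never from a script. Its argument "commands" is a list of rows, each a list of 3 entries, a list of its own where there are three numbers: the shift along the world's x, y, z in mm, then the turn about the world's z in rad, then the gripper command: -1 is fully open, 1 is shut, values between are in proportion. In form: [[[tx, ty, tz], roll, fingers], ...]. A call has 1 to 20 rows; each row shifts and turns the commanded pose from where the row before left it; what a row does not reach is not made up. A row lasts 1/10 s, in which the tool goes at most 50 mm and 8.59 degrees, less where a joint would pass 70% of its speed; a pose out of reach is approached as far as the arm can. A call with a gripper value outside its range is refused whole. The fingers move at their own pace and stop on an object; "newtons" is the grip in N (left out, the last holds). Time passes only in rows, so rows that do not move let the fingers close. It gives the time, the measured TCP pose, the force, the opening and the grip force at its end, in the units of the state.
- bot.observe(): the state, without advancing time (a new reading comes with each control period).
- grab_frame(name): name is "scene" or "top" or "wrist"; returns a dict with "image" (384x512x3 uint8, red, green, blue), "vertical_fov" (degrees; the focal length in pixels is half the picture's height over the tangent of half this angle, whatever the lens; pixels are square), "cx", "cy" (the principal point, pixels), "R" (3x3) and "t" (3): a world point X has camera coordinates R X + t. Camera axes: x right, y down, z forward; pixel columns grow to the right and rows downward; lengths in m; the calibration is good to about 2 mm. The wrist camera is an equidistant fisheye: a pixel r from the principal point sees the ray r / f radians off the axis. A picture is of the moment at which its call begins. There is no depth.
- ticket.job_done(): hands the job in; it is judged then, once.
The state is a dict: "clock": time; "qpos": joint angles; "qd": joint speeds; "joint_efforts": joint torques, N m; "position": TCP position; "tool_rot": TCP orientation; "force": force on the tool from outside, world axes, zero at the start; "moment": the same for the moment, N m; "grip_width": finger opening in m; "finger_force": force on a finger pad.
Only numpy, scipy, OpenCV 4.12 (cv2) and the standard library are available. Lean on these libraries where they do the work, as an engineer would, in place of code of your own. Each camera call takes 0.05 s, during which the arm holds its last target. There are 200 camera calls.

## Working session

There is one attempt and no reset: what is moved stays moved. The work goes in short steps, Python scripts to look and compute and a tool call to move; the robot and the scene stay as the last step left them, time stands still between calls to the robot, and variables do not carry over. Pictures are saved under pics/ and viewed, at most 10 in all, crops included, and the job is handed in when it is done.

Besides the shell and the picture viewer there is one more tool, called after "Call:" as name([rows], argument=value, ...), one row to a line, values as JSON. arm_command: Moves the arm, as the interface text tells. Its arguments: {"type":"object","properties":{"commands":{"type":"array"},"newtons":{"type":"number"}},"required":["commands"]}

```bash
mkdir -p pics; ls
cat > h.py <<'E'
import numpy as np, cv2
from workcell import bot, grab_frame, ticket
def snap(n,f):
    d=grab_frame(n); cv2.imwrite(f'pics/{f}.png',d['image'][:,:,::-1]); np.savez(f'pics/{f}.npz',**d); return d
def ray(d,u,v,fish=False):
    f=192/np.tan(np.radians(float(d['vertical_fov']))/2)
    p=np.array([u-d['cx'],v-d['cy']],float)
    if fish:
        r=np.hypot(*p); a=r/f; c=np.array([*(p/max(r,1e-9)*np.sin(a)),np.cos(a)])
    else: c=np.array([*(p/f),1])
    R=d['R']; return -R.T@d['t'], R.T@(c/np.linalg.norm(c))
def plane(d,u,v,z,fish=False):
    o,r=ray(d,u,v,fish); return o+r*(z-o[2])/r[2]
def tri(a,b):
    (o1,r1),(o2,r2)=a,b
    s=np.linalg.lstsq(np.c_[r1,-r2],o2-o1,rcond=None)[0]
    p,q=o1+s[0]*r1,o2+s[1]*r2; return (p+q)/2,np.linalg.norm(p-q)
def proj(d,X,fish=False):
    f=192/np.tan(np.radians(float(d['vertical_fov']))/2); c=d['R']@np.asarray(X)+d['t']
    if fish:
        r=np.hypot(c[0],c[1]); a=np.arctan2(r,c[2]); return np.array([d['cx'],d['cy']])+c[:2]/r*a*f
    return np.array([d['cx'],d['cy']])+c[:2]/c[2]*f
E
python3 - <<'E'
from h import *
a=snap('scene','s0');b=snap('top','t0')
for d in(a,b):print(d['vertical_fov'],d['cx'],d['cy'],-d['R'].T@d['t'])
cv2.imwrite('pics/both.png',cv2.resize(np.vstack([a['image'],b['image']])[:,:,::-1],(400,600))) 
print(bot.observe(), bot.pinch_z)
E
```

```text
pics
45.38159036487587 258.4574044136959 184.66076625298734 [-0.17863157 -1.03046577  1.03510269]
51.71519759220599 256.26649516954893 190.47361412524876 [0.25917917 0.08476869 1.25131055]
{'clock': 0.1, 'qpos': array([ 1.11478038,  0.52199247, -0.03630785,  1.59992158,  0.02119683,
        1.02112863, -0.11278181]), 'qd': array([ 0.00036443, -0.00099533, -0.00031844, -0.00217789, -0.00022321,
        0.00125417,  0.00099676]), 'joint_efforts': array([ 2.29308287e-03, -9.28501725e+01,  1.98351815e+00, -3.70538020e+01,
        1.81252300e-02,  5.40702429e-03, -1.09962909e-04]), 'position': array([ 0.23504256, -0.5787955 ,  0.23077034]), 'tool_rot': array([-3.14053063e+00,  8.19660843e-05,  3.85804038e-01]), 'force': array([ 0.25496399, -0.73107627, -0.47551787]), 'moment': array([ 0.03737446, -0.02078146, -0.01393367]), 'finger_force': 0.0, 'grip_width': 0.08523245086226625} 0.0187
```

View pics/s0.png

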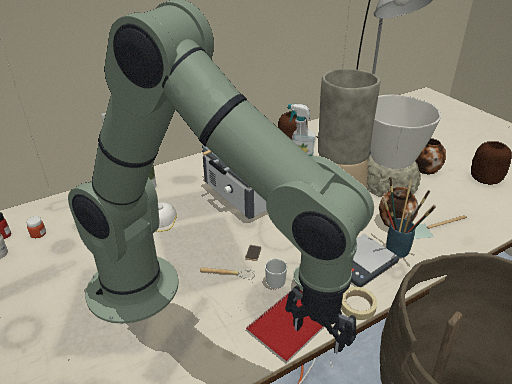

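View pics/t0.png

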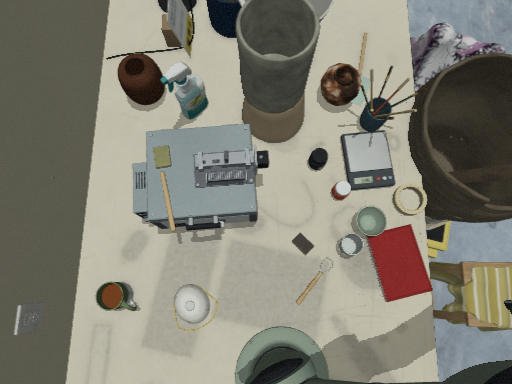

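The scene view has the arm hiding most of the lid. The top view shows the kiln at about (200,175), with the bolt and catch near (225,168) and the keeper at (262,159). A tall vase stands behind it at (275,100).

Run:
```python
import cv2
a=cv2.imread('pics/t0.png')[115:235,130:280]
cv2.imwrite('pics/tc.png',cv2.resize(a,None,fx=5,fy=5,interpolation=cv2.INTER_CUBIC)[:, :])
```

```text
(no output)
```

View pics/tc.png

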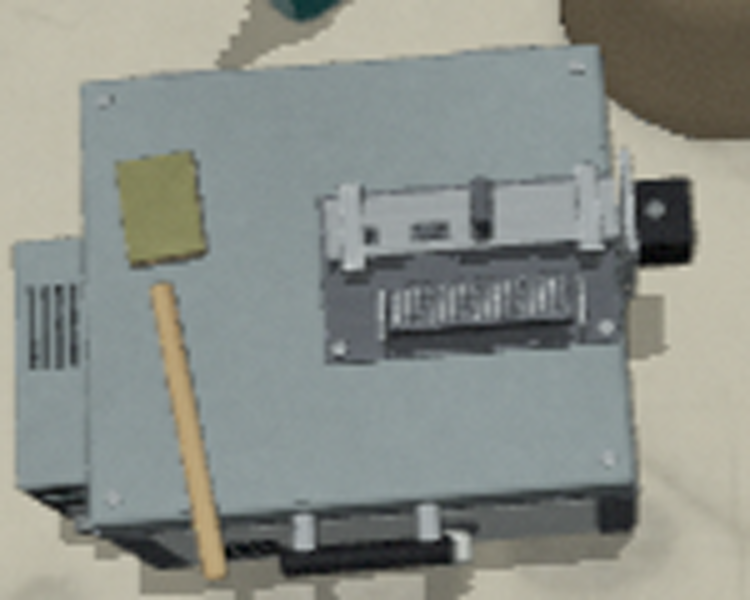

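The crop shows the lid corners at about (81,85), (600,45), (636,485) and (88,525). The tab is at about (482,207) and the ribbed plate spans (380,285)-(582,320).

Run:
```python
from h import *
d=dict(np.load('pics/t0.npz'))
P=lambda u,v,z:plane(d,(u+.5)/5-.5+130,(v+.5)/5-.5+115,z)
for n,u,v,z in [('RL',81,85,.186),('RR',600,45,.186),('FR',636,485,.186),('FL',88,525,.186),('tabtop',481,205,.244),('tabfar',481,178,.244),('plateL',385,304,.227),('plateR',582,295,.227),('bridgeL',350,225,.216),('bridgeR',588,208,.216),('tile',160,207,.198),('stickend',163,285,.194),('knob',665,220,.21),('vase',560,0,.2),('vase2',650,120,.1)]:
    print(n,P(u,v,z).round(4))
rl,rr,fr,fl=[P(*c,.186)[:2] for c in [(81,85),(600,45),(636,485),(88,525)]]
print(np.linalg.norm(rl-rr),np.linalg.norm(fr-fl),np.linalg.norm(rl-fl),np.linalg.norm(rr-fr))
for a,b in((rr,rl),(fr,fl)):
    e=b-a; print(np.degrees(np.arctan2(-e[0],e[1])))
for n in ('wrist',):
    w=grab_frame(n); print(w['vertical_fov'],w['cx'],w['cy'],-w['R'].T@w['t'],w['R'].round(2))
o=bot.observe();print(o['position'])
```

```text
RL [0.6772 0.3996 0.186 ]
RR [0.7069 0.1036 0.186 ]
FR [0.4505 0.0791 0.186 ]
FL [0.4237 0.3758 0.186 ]
tabtop [0.5902 0.1643 0.244 ]
tabfar [0.6053 0.1648 0.244 ]
plateL [0.5393 0.2152 0.227 ]
plateR [0.546  0.1098 0.227 ]
bridgeL [0.5867 0.2376 0.216 ]
bridgeR [0.5986 0.1078 0.216 ]
tile [0.601  0.3464 0.198 ]
stickend [0.5571 0.3426 0.194 ]
knob [0.5944 0.0654 0.21  ]
vase [0.7281 0.1267 0.2   ]
vase2 [0.6942 0.0734 0.1   ]
0.297489894421541 0.29792996877664935 0.254625302826463 0.25759224432039474
5.733456072150633
5.162385373632085
65.70646984690485 262.59206116316767 192.45398846733147 [ 0.30036537 -0.55236979  0.37445683] [[ 0.38 -0.93 -0.  ]
 [-0.89 -0.36  0.28]
 [-0.26 -0.1  -0.96]]
[ 0.23507438 -0.57885862  0.23086476]
```

Call:
arm_command([
  [[0,0,40],0,0.1],
  [[0,0,40],0,0.1],
  [[0,0,40],0,0.1],
  [[0,0,40],0,0.1],
  [[12,30,0],0.05,0.1],
  [[12,30,0],0.05,0.1],
  [[12,30,0],0.05,0.1],
  [[12,30,0],0.05,0.1],
  [[12,30,0],0.05,0.1],
  [[12,30,0],0.05,0.1],
  [[12,30,0],0.05,0.1],
  [[12,30,0],0.05,0.1],
  [[12,30,0],0.05,0.1],
  [[12,30,0],0.05,0.1],
  [[12,30,0],0.05,0.1],
  [[12,30,0],0.05,0.1],
  [[12,30,0],0.05,0.1],
  [[12,30,0],0.05,0.1],
  [[12,30,0],0.05,0.1],
  [[12,30,0],0.05,0.1],
])

```text
clock: 2.15
position: [0.4273, -0.0978, 0.3913]
tool_rot: [3.142, 0.0, 1.188]
force: [0.9, -0.8, 0.2]
grip_width: 0.0388
finger_force: 0.0
```

Call:
arm_command([
  [[12,25,0],0.04,0.1],
  [[12,25,0],0.04,0.1],
  [[12,25,0],0.04,0.1],
  [[12,25,0],0.04,0.1],
  [[12,25,0],0.04,0.1],
  [[12,25,0],0.04,0.1],
  [[12,25,0],0.04,0.1],
  [[12,25,0],0.04,0.1],
  [[12,25,0],0.04,0.1],
  [[12,25,0],0.04,0.1],
  [[10,25,-20],0.04,0.1],
  [[8,20,-20],0.04,0.1],
  [[0,0,-10],0,0.1],
  [[0,0,0],0,0.1],
])

```text
clock: 3.55
position: [0.5646, 0.1956, 0.3397]
tool_rot: [-3.139, 0.001, 1.666]
force: [0.9, -0.4, 0.4]
grip_width: 0.0382
finger_force: 0.0
```

Run:
```python
from h import *
d=snap('wrist','w1'); print(bot.observe()['position'],-d['R'].T@d['t'])
for X in [(.5427,.1625,.227),(.594,.165,.244)]: print(proj(d,X,True))
cv2.imwrite('pics/w1b.png',cv2.resize(d['image'][:,:,::-1],(800,600),interpolation=cv2.INTER_CUBIC))
s=snap('scene','s1');snap('top','t1')
for X in [(.5427,.1625,.227),(.594,.165,.244)]: print(proj(s,X))
```

```text
[0.56497837 0.19528271 0.34098983] [0.55784687 0.26623651 0.48334372]
[236.59108647 220.92228973]
[293.44940938 230.55707343]
[257.93084215 150.98463582]
[269.97744688 142.69242114]
```

View pics/w1b.png

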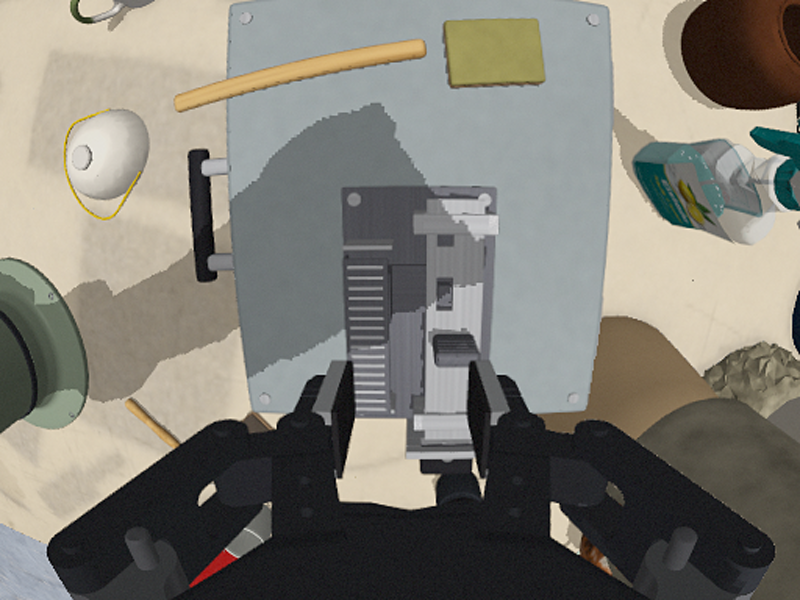

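The wrist view shows the tab at about (457,350), the ribbed plate at (345–388, 262–413), and both fingers straddling these lines. The predicted tab and plate points land within a few pixels. Next I triangulate these points with the top view.

Run:
```python
from h import *
t=dict(np.load('pics/t0.npz'));w=dict(np.load('pics/w1.npz'))
T=lambda u,v:ray(t,(u+.5)/5-.5+130,(v+.5)/5-.5+115)
W=lambda u,v:ray(w,u/1.5625,v/1.5625,True)
for n,a,b in [('tabtop',(481,201),(457,358)),('plateLend',(385,304),(367,262)),('plateRend',(582,295),(369,413)),('tabtopRear',(481,178),(479,358))]: print(n,*tri(T(*a),W(*b)))
I=w['image'][:,:,::-1]
cv2.imwrite('pics/w1c.png',cv2.resize(I[165:275,205:335],(780,660))[:600])
for X in [(.5427,.1625,.227)]: pass
# finger tips
for v in [(335,365),(485,365)]: print(plane(w,v[0]/1.5625,v[1]/1.5625,.345,True))
```

```text
tabtop [0.59359667 0.16465703 0.24015857] 0.00014149411409249645
plateLend [0.53789183 0.21409826 0.23311164] 0.0008251596568178746
plateRend [0.54631276 0.11081553 0.21997456] 0.0036986514737576714
tabtopRear [0.60667976 0.16521331 0.23911262] 0.0005931967488481596
[0.53870577 0.20205086 0.345     ]
[0.58770679 0.20675829 0.345     ]
```

View pics/w1c.png

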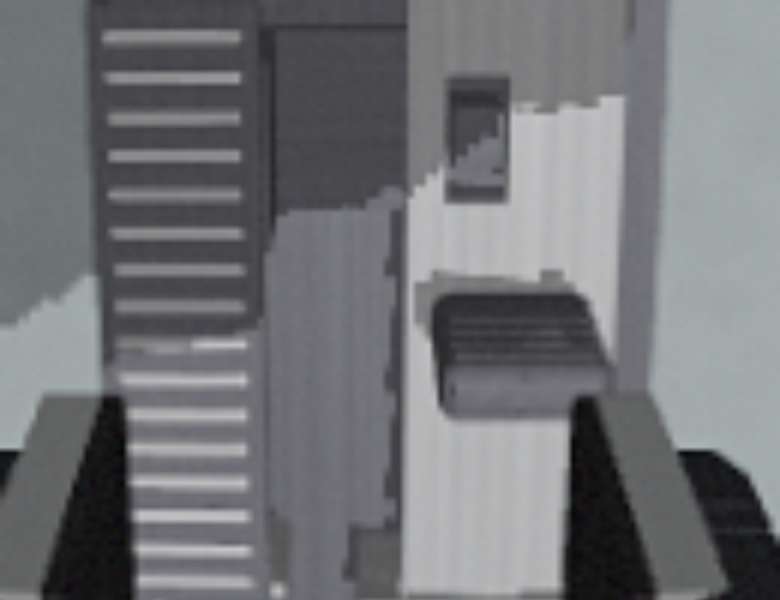

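The tab top triangulates to about (0.5935, 0.1645, 0.241), close to the expected 0.244. The plate centre comes to about (0.542, 0.1625, 0.2265), against 0.227 expected. The 52 mm spacing checks out and the bolt is about 3 mm along. I shift to sit about 7 mm behind the tab and descend.

Call:
arm_command([
  [[1,-10,0],0,0.1],
  [[0,0,-20],0,0.1],
  [[0,0,-20],0,0.1],
  [[0,0,-20],0,0.1],
  [[0,0,-20],0,0.1],
  [[0,0,-10],0,0.1],
  [[0,0,-5],0,0.1],
  [[0,0,-3],0,0.1],
  [[0,0,0],0,0.1],
  [[0,0,0],0,0.1],
])

```text
clock: 4.7
position: [0.5664, 0.186, 0.244]
tool_rot: [3.141, -0.0, 1.666]
force: [-0.3, -0.1, -0.1]
grip_width: 0.0384
finger_force: 0.0
```

Run:
```python
from h import *
d=snap('wrist','w2'); o=bot.observe();print(o['position'],o['force'])
cv2.imwrite('pics/w2c.png',cv2.resize(d['image'][150:300,180:360,::-1],(720,600),interpolation=cv2.INTER_CUBIC))
```

```text
[0.5663989  0.18602525 0.24392544] [-0.14016329  0.02354958  0.15567975]
```

View pics/w2c.png

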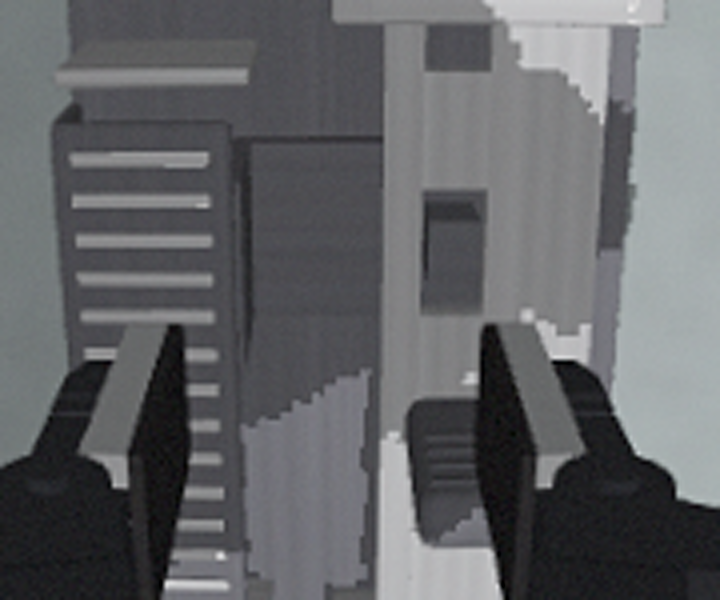

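The fingertips are centred over the plate (tip at 150, plate 60–230) and over the bar in line with the tab (tip at 510). The finger is just on the +y side of the tab. Now I press down gently.

Call:
arm_command([
  [[0,0,-8],0,0.1],
  [[0,0,-5],0,0.1],
  [[0,0,-4],0,0.1],
  [[0,0,-3],0,0.1],
  [[0,0,0],0,0.1],
  [[0,0,0],0,0.1],
])

```text
clock: 5.35
position: [0.5661, 0.1859, 0.2233]
tool_rot: [-3.141, 0.0, 1.666]
force: [-1.9, -2.1, 3.5]
grip_width: 0.0386
finger_force: 1.3
```

Call:
arm_command([
  [[0,0,-3],0,0.1],
  [[0,0,-2],0,0.1],
  [[0,0,0],0,0.1],
  [[0,0,0],0,0.1],
])

```text
clock: 5.75
position: [0.5662, 0.186, 0.2184]
tool_rot: [3.141, -0.0, 1.666]
force: [-1.5, 0.4, 4.5]
grip_width: 0.0387
finger_force: 2.4
```

Call:
arm_command([
  [[0,0,-1],0,0.1],
  [[0,0,0],0,0.1],
  [[0,0,0],0,0.1],
])

```text
clock: 6.05
position: [0.5662, 0.186, 0.2174]
tool_rot: [3.141, -0.0, 1.666]
force: [-1.9, 0.0, 5.2]
grip_width: 0.0384
finger_force: 2.6
```

Call:
arm_command([
  [[0,0,-1],0,0.1],
  [[0,0,0],0,0.1],
  [[0,0,0],0,0.1],
])

```text
clock: 6.35
position: [0.5662, 0.186, 0.2167]
tool_rot: [3.141, 0.0, 1.666]
force: [-2.4, -1.7, 8.4]
grip_width: 0.0382
finger_force: 4.3
```

Call:
arm_command([
  [[0,0,-1],0,0.1],
  [[0,0,0],0,0.1],
  [[0,0,0],0,0.1],
])

```text
clock: 6.65
position: [0.5662, 0.1861, 0.2164]
tool_rot: [3.141, 0.0, 1.666]
force: [-5.1, -3.0, 20.4]
grip_width: 0.0382
finger_force: 10.1
```

The catch is on its stop: force jumped from 8 to 20 N with almost no motion. I ease off half a millimetre and push along kiln -y.

Call:
arm_command([
  [[0,0,-0.5],0,0.1],
  [[0.2,-2,1],0,0.1],
  [[0.2,-2,0],0,0.1],
  [[0.2,-2,0],0,0.1],
  [[0.2,-2,0],0,0.1],
  [[0.2,-2,0],0,0.1],
  [[0,0,0],0,0.1],
])

```text
clock: 7.35
position: [0.5675, 0.1777, 0.2167]
tool_rot: [3.14, -0.003, 1.667]
force: [-1.4, 6.7, 8.7]
grip_width: 0.0381
finger_force: 5.1
```

Call:
arm_command([
  [[0.2,-2,-0.5],0,0.1],
  [[0.2,-2,0],0,0.1],
  [[0.2,-2,0],0,0.1],
  [[0.2,-2,0],0,0.1],
  [[0.2,-2,0],0,0.1],
  [[0,0,0],0,0.1],
])

```text
clock: 7.95
position: [0.5685, 0.1684, 0.2165]
tool_rot: [3.139, -0.004, 1.667]
force: [-2.8, 9.4, 12.6]
grip_width: 0.0386
finger_force: 6.9
```

Call:
arm_command([
  [[0.2,-2,0],0,0.1],
  [[0.2,-2,0],0,0.1],
  [[0.2,-2,0],0,0.1],
  [[0.2,-2,0],0,0.1],
  [[0.2,-2,0],0,0.1],
  [[0,0,0],0,0.1],
])

```text
clock: 8.55
position: [0.5695, 0.1584, 0.2165]
tool_rot: [3.139, -0.003, 1.667]
force: [-2.6, 9.7, 13.1]
grip_width: 0.0386
finger_force: 6.7
```

Call:
arm_command([
  [[0.2,-2,0],0,0.1],
  [[0.2,-2,0],0,0.1],
  [[0.2,-2,0],0,0.1],
  [[0.2,-2,0],0,0.1],
  [[0.2,-2,0],0,0.1],
  [[0,0,0],0,0.1],
])

```text
clock: 9.15
position: [0.5705, 0.1483, 0.2164]
tool_rot: [3.139, -0.003, 1.667]
force: [-2.5, 9.8, 12.5]
grip_width: 0.0383
finger_force: 6.5
```

Call:
arm_command([
  [[0.2,-2,0],0,0.1],
  [[0.2,-2,0],0,0.1],
  [[0.2,-2,0],0,0.1],
  [[0,0,0],0,0.1],
])

```text
clock: 9.55
position: [0.5711, 0.1422, 0.2164]
tool_rot: [3.139, -0.003, 1.667]
force: [-1.9, 9.0, 11.9]
grip_width: 0.0383
finger_force: 6.4
```

Run:
```python
from h import *
d=snap('wrist','w3');snap('top','t3');snap('scene','s3')
cv2.imwrite('pics/w3c.png',cv2.resize(d['image'][150:300,180:360,::-1],(720,600),interpolation=cv2.INTER_CUBIC))
```

```text
(no output)
```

View pics/w3c.png

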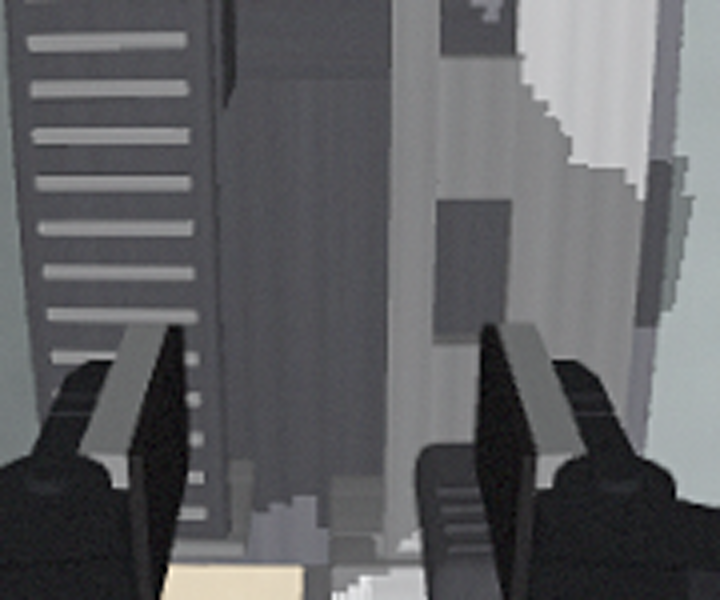

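The bolt is moving with the fingertip (its window stands at (473,270)), and the plate is still held down. I finish in small steps, watching the force.

Call:
arm_command([
  [[0.1,-1,0],0,0.1],
  [[0.1,-1,0],0,0.1],
  [[0.1,-1,0],0,0.1],
  [[0,0,0],0,0.1],
])

```text
clock: 10.1
position: [0.5713, 0.1406, 0.2165]
tool_rot: [3.139, -0.005, 1.668]
force: [-1.7, 15.1, 10.2]
grip_width: 0.0383
finger_force: 10.7
```

Call:
arm_command([
  [[0.1,-1,0],0,0.1],
  [[0,0,0],0,0.1],
])

```text
clock: 10.3
position: [0.5713, 0.1405, 0.2165]
tool_rot: [3.139, -0.006, 1.669]
force: [-0.7, 19.2, 9.2]
grip_width: 0.0381
finger_force: 12.6
```

Call:
arm_command([
  [[0.1,-1,0],0,0.1],
  [[0,0,0],0,0.1],
])

```text
clock: 10.5
position: [0.5713, 0.1404, 0.2165]
tool_rot: [3.139, -0.007, 1.67]
force: [-1.8, 24.9, 7.6]
grip_width: 0.0383
finger_force: 14.5
```

Run:
```python
from h import *
L=lambda n:dict(np.load(f'pics/{n}.npz'))
a=plane(L('w1'),479/6+205,200/6+165,.212,True);b=plane(L('w2'),455/4+180,312/4+150,.212,True);c=plane(L('w3'),473/4+180,340/4+150,.212,True)
k=np.array([.095,-.995,0]);print(a,b,c,(c-a)@k,(c-b)@k)
```

```text
[0.5862642  0.18406622 0.212     ] [0.58625861 0.18412424 0.212     ] [0.5897476  0.14775072 0.212     ] 0.0364648477293714 0.036523103571428246
```

The bolt hit a hard stop after about 38 mm of measured travel, on top of its starting offset, so it is home. I back off from the tab, then lift straight up.

Call:
arm_command([
  [[-0.3,3,0],0,0.1],
  [[-0.3,3,0],0,0.1],
  [[-0.3,3,0],0,0.1],
  [[0,0,0],0,0.1],
  [[0,0,5],0,0.1],
  [[0,0,10],0,0.1],
  [[0,0,20],0,0.1],
  [[0,0,30],0,0.1],
  [[0,0,30],0,0.1],
  [[0,0,0],0,0.1],
  [[0,0,0],0,0.1],
])

```text
clock: 11.6
position: [0.5704, 0.1441, 0.3108]
tool_rot: [3.141, -0.0, 1.666]
force: [0.4, 0.1, -0.1]
grip_width: 0.0381
finger_force: 0.0
```

Run:
```python
from h import *
d=snap('wrist','w4');o=bot.observe();print(o['position'],o['force'])
cv2.imwrite('pics/w4c.png',cv2.resize(d['image'][:,:,::-1],(800,600),interpolation=cv2.INTER_CUBIC))
```

```text
[0.57013972 0.14391765 0.30999341] [-0.53905635  0.30192834  0.31809517]
```

View pics/w4c.png

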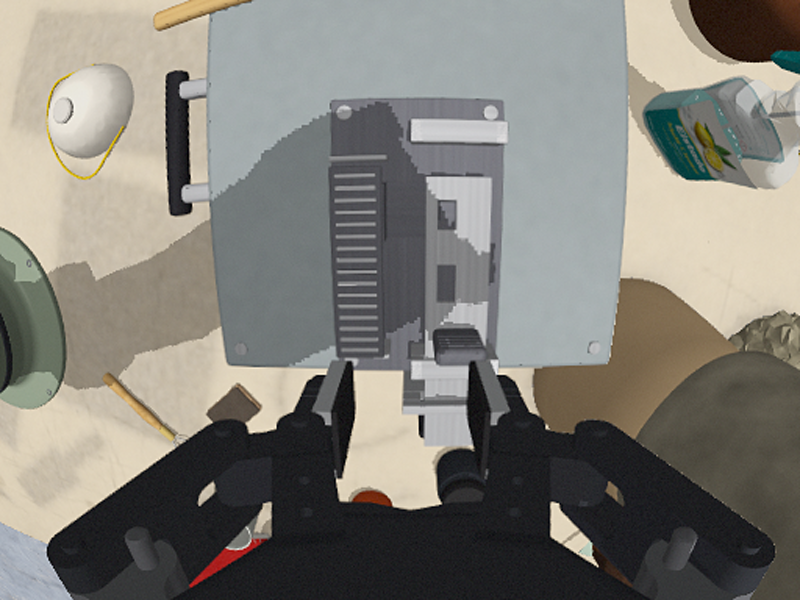

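Run:
```python
from h import *
L=lambda n:dict(np.load(f'pics/{n}.npz'))
a=plane(L('w1'),479/6+205,200/6+165,.212,True);c=plane(L('w4'),446/1.5625,301/1.5625,.212,True)
t=plane(L('w4'),460/1.5625,358/1.5625,.244,True)
k=np.array([.095,-.995,0]);print((c-a)@k,t,(t-[.5935,.1645,.244])@k)
```

```text
0.037703333251680016 [0.59623352 0.12700449 0.244     ] 0.03756771941203614
```

The tab is now against the keeper at (460,345) and nothing else has moved. A light touch at the earlier contact height will tell me whether the catch is back up.

Call:
arm_command([
  [[-0.5,5,-20],0,0.1],
  [[0,0,-25],0,0.1],
  [[0,0,-20],0,0.1],
  [[0,0,-10],0,0.1],
  [[0,0,-6],0,0.1],
  [[0,0,-6],0,0.1],
  [[0,0,0],0,0.1],
  [[0,0,0],0,0.1],
])

```text
clock: 12.45
position: [0.5699, 0.149, 0.2239]
tool_rot: [3.141, 0.0, 1.666]
force: [-1.6, -1.2, 3.1]
grip_width: 0.0381
finger_force: 1.2
```

The touch gives 3.1 N at the same height as before, so the catch is fully up and the bolt is locked. I retreat and hand in.

Call:
arm_command([
  [[0,0,5],0,0.1],
  [[0,0,15],0,0.1],
  [[0,0,30],0,0.1],
  [[0,0,40],0,0.1],
  [[0,0,40],0,0.1],
  [[0,0,0],0,0.1],
  [[0,0,0],0,0.1],
  [[0,0,0],0,0.1],
])

```text
clock: 13.25
position: [0.5696, 0.1487, 0.3532]
tool_rot: [-3.141, 0.0, 1.666]
force: [-0.1, 0.2, -0.3]
grip_width: 0.0386
finger_force: 0.0
```

```bash
python3 -c "
from workcell import bot,ticket
print(bot.observe()['position'],ticket.job_done())"
```

```text
the job is handed in; nothing more can be done
[0.56960668 0.14871041 0.35324426] None
```

I pushed the bolt home to a hard stop with the catch held down, the catch sprang back up (confirmed by a light touch), the hand is clear, and I handed the job in at about 13 s; no verdict was returned.

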